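# Offer up the bust's mounting flange to its plinth

### The arm

A 7-joint arm with a two-finger parallel gripper is mounted at the origin on the work surface. World frame = base frame: x ahead of the robot, y to its left, z up, the work surface at z = 0. Lengths are in m, angles in rad, forces in N, time in s.
With the tool pointing down it reaches from about 0.425 to 0.95 m from the base axis. Payload 16.7 kg.
Tool frame: the origin (TCP) lies at the very end of the fingers, on their centre line; the grasp point (between the pads) lies 19 mm behind it (manip.grip_point_offset is the distance from the TCP to the grasp point, in m); z points along the fingers, y is the direction in which the jaws open and shut (so a half turn about z gives the same grasp; the last joint's range is limited). The gripper opens to 94 mm and grips with 3 to 60 N. Pads are 16 mm wide; open, the fingers measure 119 mm over their backs; the gripper's body (75 mm by 177 mm) begins 78 mm behind the grasp point.
Start: joints at [1.028, 0.426, 0.074, 1.606, -0.034, 1.111, -0.067], TCP at [0.259, -0.623, 0.205] pointing down, gripper open.
Joint ranges: [-2.85, 2.85], [-0.5, 2.14], [-1.23, 1.37], [0.21, 2.46], [-1.02, 4.16], [0.16, 2.05], [-2.73, 2.73]. Speed limits (rad/s): [1.89, 1.89, 2.39, 2.39, 3.01, 3.01, 3.01].

### API

Orientations are given as a rotation vector (axis times angle).
In Python, from cell import manip, viewer gives the robot as it stands.
- The arm moves only by the tool carry_out, never from a script. Its argument "targets" is a list of rows, each a list of 3 entries, a list of its own where there are three numbers: the turn, a rotation vector about the tool's x, y, z in degrees, then the shift along the tool's x, y, z in cm, then the closure, from 0 (fully open) to 1 (shut). A call has 1 to 20 rows; each row shifts and turns the pose as measured when the row begins, along the tool's axes as they then stand; what a row does not reach is not made up. A row lasts 1/8 s, in which the tool goes at most 62.5 mm and 10.7 degrees, less where a joint would pass 70% of its speed; a pose out of reach is approached as far as the arm can. A call with a gripper value outside its range is refused whole. The fingers move at their own pace and stop on an object; "force" is the grip in N (left out, the last holds). Time passes only in rows, so rows that do not move let the fingers close. It gives the time, the measured TCP pose, the force and the opening at its end, in the units of the state.
- manip.get_obs(): the state, without advancing time (a new reading comes with each control period).
- viewer.capture(name): name is "scene" or "side" or "wrist"; returns (picture, depth): 420x560x3 uint8, blue, green, red; 420x560 float32, m along the optical axis (not along the pixel's ray), 0 where there is no reading.
- viewer.get_calibration(name): a dict with "intrinsics" (3x3 intrinsics, pixels), "R" (3x3) and "t" (3): a world point X has camera coordinates R X + t; the wrist camera has in their place "T_tool_cam" (4x4, takes a point from camera to tool coordinates, whose origin is the TCP and whose axes are the flange's). Camera axes: x right, y down, z forward; pixel columns grow to the right and rows downward; lengths in m; the calibration is good to about 2 mm. A picture is of the moment at which its call begins: read the wrist's pose just before it. get_calibration takes no time and is no camera call.
- manip.finish_job(): hands the job in, once; it reports no verdict.
The state is a dict: "time": time; "q": joint angles; "qd": joint speeds; "joint_efforts": joint torques, N m; "eef_pos": TCP position; "eef_rot": TCP orientation; "force": force on the tool from outside, world axes, zero at the start; "ft_torque": the same for the moment, N m; "gripper_width": opening from 0.0 (shut) to 1.0 (fully open).
Only numpy, scipy, OpenCV 4.12 (cv2) and the standard library are available. Lean on these libraries where they do the work, as an engineer would, in place of code of your own. Each camera call takes 0.05 s, during which the arm holds its last target. There are 200 camera calls.

### The job

The bust's flange takes three bolts: one is already in the dark steel tray, so first add more from the bench until the tray holds exactly three, leaving the spare bolt out. Then pick up the aluminium flange by its square post and hold it level about a centimetre above the plaster plinth, not touching it, each of its three holes centred over the matching threaded socket, ready for the bolts. Finish while still holding it there, and leave the other things on the bench where they are.

Things in the scene. Friction and masses are not known exactly. Their poses are not given: they have to be found in the camera images.
- plinth: white plaster plinth, a block 150 (x) x 140 (y) x 60 tall, fixed to the bench, on the right or on the left of the bench, on the side opposite the flange. Origin at the centre of its underside. Three threaded brass sockets, 12 mm bore, 18 mm outside, open in its flat top in a triangle: in its own frame at (42, 36), (-42, 36) and (0, -40) mm.
- flange_post (a point): the square armature post, 24 x 24 mm, standing 50 tall in the middle of the flange's plate; its sides are parallel to the plate's; its top is 56 above the plate's underside. Pick the flange up by it. This point is on the post's axis half-way up, 31 above the plate's underside. Axes: z up, x and y along the plate's sides.
- flange: the loose aluminium mounting flange, about 0.35 kg, lying flat on the bench: a plate 120 (x) x 110 (y) x 6 mm thick, with the post in its middle and three 18 mm through holes in the same triangle as the plinth's sockets. Origin at the centre of the plate's underside; axes as flange_post.
- flange_hole0 (a point): centre of flange hole 0 at the plate's top face, 6 above its underside; in the flange's frame at x 42, y 36 mm. Belongs over plinth_hole0.
- plinth_hole0 (a point): mouth of plinth socket 0, in the plinth's top face, 60 above the bench; in the plinth's frame at x 42, y 36 mm.
- flange_hole1 (a point): centre of flange hole 1 at the plate's top face, 6 above its underside; in the flange's frame at x -42, y 36 mm. Belongs over plinth_hole1.
- plinth_hole1 (a point): mouth of plinth socket 1, in the plinth's top face, 60 above the bench; in the plinth's frame at x -42, y 36 mm.
- flange_hole2 (a point): centre of flange hole 2 at the plate's top face, 6 above its underside; in the flange's frame at x 0, y -40 mm. Belongs over plinth_hole2.
- plinth_hole2 (a point): mouth of plinth socket 2, in the plinth's top face, 60 above the bench; in the plinth's frame at x 0, y -40 mm.
- tray: shallow open dark steel tray, 100 (x) x 120 (y) x 22 tall outside, walls and floor 4 thick, fixed to the bench, in the middle beyond the loose bolts. Origin at the centre of its underside.
- bolt_a_mid (a point): a steel flange-head bolt standing on its head, shank up: 46 tall, head 8 tall and 24 across at its collar, shank 10 diameter and 38 long. It starts in the tray. This point is on its axis, 23 from either end; z along the shank. All four bolts are alike; any of them will do.
- bolt_b_mid (a point): a steel flange-head bolt standing on its head, shank up: 46 tall, head 8 tall and 24 across at its collar, shank 10 diameter and 38 long. It starts on the bench in front of the tray. This point is on its axis, 23 from either end; z along the shank. All four bolts are alike; any of them will do.
- bolt_c_mid (a point): a steel flange-head bolt standing on its head, shank up: 46 tall, head 8 tall and 24 across at its collar, shank 10 diameter and 38 long. It starts on the bench in front of the tray. This point is on its axis, 23 from either end; z along the shank. All four bolts are alike; any of them will do.
- bolt_d_mid (a point): a steel flange-head bolt standing on its head, shank up: 46 tall, head 8 tall and 24 across at its collar, shank 10 diameter and 38 long. It starts on the bench in front of the tray. This point is on its axis, 23 from either end; z along the shank. All four bolts are alike; any of them will do.
- bush: a short plain steel bush (a ring 24 across, 12 bore, 14 tall) standing among the loose bolts; not a bolt. Origin at the centre of its underside.
- spatula: wooden spatula, about 190 long, lying near the robot. A bystander. Sizes in mm.
- brush: brush, about 190 long, lying near the robot. A bystander. Sizes in mm.
- urn: small plaster urn, 60 across, 90 tall, beyond the tray. A bystander. Sizes in mm.
- jar: amber glass jar with a steel lid, 60 across, 75 tall, beyond the tray. A bystander. Sizes in mm.
- sander: cork sanding block 100 x 60 x 30, at the right. A bystander. Sizes in mm.
- mallet: hammer about 250 long, lying at the left. A bystander. Sizes in mm.

How it is judged:
By the outcome, as a careful person would: the job done as asked, in the order asked, and still so for the second after the job is handed in, while the arm keeps its last pose, push and grip.
It also fails if it takes over 58 s, if anything falls off the work surface, if the arm or the gripper's body presses on something with over 40 N, if the wrist force passes 120 N, or if a joint passes its speed limit or range.

## Working session

There is one attempt and no reset: what is moved stays moved. The work goes in short steps, Python scripts to look and compute and a tool call to move; the robot and the scene stay as the last step left them, time stands still between calls to the robot, and variables do not carry over. Pictures are saved under pics/ and viewed, about 8 in all and at most 12, crops included, and the job is handed in when it is done.

Besides the shell and the picture viewer there is one more tool, called after "Emit:" by a JSON object that holds its "api" and its "payload". carry_out: Moves the arm, as the interface text tells. Its arguments: {"type":"object","properties":{"targets":{"type":"array"},"force":{"type":"number"}},"required":["targets"]}

```bash
mkdir -p pics; cat > h.py <<'E'
import numpy as np, cv2
from cell import manip, viewer
from scipy.spatial.transform import Rotation as R
def cam(name):
    o=manip.get_obs(); c=viewer.get_calibration(name); K=np.array(c["intrinsics"])
    if name=="wrist":
        T=np.array(c["T_tool_cam"]); Rw=R.from_rotvec(o["eef_rot"]).as_matrix()
        A=Rw@T[:3,:3]; p=Rw@T[:3,3]+np.array(o["eef_pos"])
    else:
        A=np.array(c["R"]).T; p=-A@np.array(c["t"])
    return K,A,p   # world = A cam + p
def ray(c,u,v,z):
    K,A,p=c; d=A@np.linalg.inv(K)@np.array([u,v,1.]); return p+d*(z-p[2])/d[2]
def proj(c,X):
    K,A,p=c; q=K@(A.T@(np.array(X)-p)); return q[:2]/q[2]
def cloud(c,D):
    K,A,p=c; v,u=np.mgrid[:D.shape[0],:D.shape[1]]
    P=np.stack([(u-K[0,2])/K[0,0]*D,(v-K[1,2])/K[1,1]*D,D],-1)
    return P@A.T+p
def shot(name,f):
    c=cam(name); im,D=viewer.capture(name); cv2.imwrite("pics/"+f+".png",im); np.savez("pics/"+f,im=im,D=D,K=c[0],A=c[1],p=c[2]); return c,im,D
def load(f):
    z=np.load("pics/"+f+".npz"); return (z["K"],z["A"],z["p"]),z["im"],z["D"]
E
python3 - <<'E'
from h import *
o=manip.get_obs(); print(o["time"],o["eef_pos"],R.from_rotvec(o["eef_rot"]).as_matrix().round(3).tolist(),o["gripper_width"],manip.grip_point_offset)
for n in("scene","side"):
    c,im,D=shot(n,n+"0"); print(n,c[2].round(3),c[1][:,2].round(2))
print(np.array(viewer.get_calibration("wrist")["T_tool_cam"]).round(3), viewer.get_calibration("wrist")["intrinsics"])
a=cv2.imread("pics/scene0.png"); cv2.imwrite("pics/scene0b.png",cv2.resize(a,(800,600),interpolation=cv2.INTER_CUBIC))
E
```

```text
0.0 [ 0.25877738 -0.62291803  0.20478118] [[0.924, 0.384, -0.001], [0.384, -0.924, 0.001], [-0.0, -0.001, -1.0]] 0.9979318497469891 0.0188
scene [ 1.584 -0.782  0.94 ] [-0.66  0.5  -0.56]
side [0.166 0.84  1.069] [ 0.29 -0.61 -0.74]
[[-0.001 -0.963 -0.268  0.078]
 [ 1.    -0.    -0.     0.001]
 [ 0.    -0.268  0.963 -0.18 ]
 [ 0.     0.     0.     1.   ]] [[335.9267767    0.         269.24978677]
 [  0.         335.9267767  204.20760797]
 [  0.           0.           1.        ]]
```

View pics/scene0b.png

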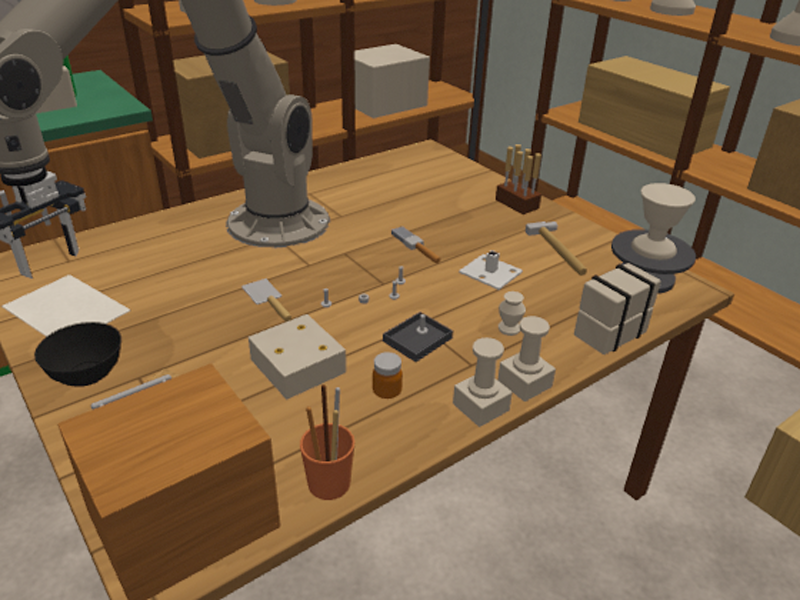

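View pics/side0.png

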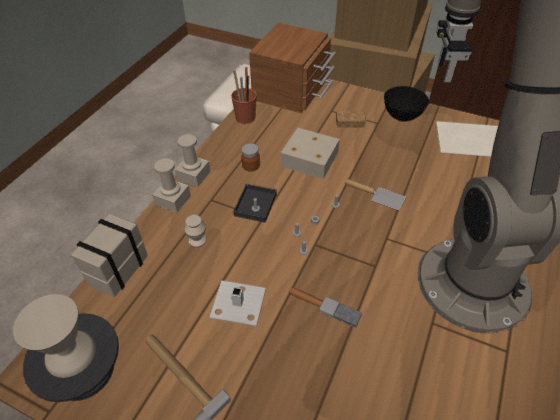

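The scene view (800 px scale) shows loose bolts at (326,298), (394,290) and (401,275), and the bush at (364,298). The tray with its one bolt is at (418,335), the plinth at (297,353) and the flange at (490,268). The side view has the bolts at (337,203), (297,231) and (304,248), the flange at (238,302) and the plinth at (310,152).

```bash
python3 - <<'E'
from h import *
for f in("side0","scene0"):
    c,im,D=load(f); P=cloud(c,D); z=P[...,2]
    box=(P[...,0]>.4)&(P[...,0]<.95)&(abs(P[...,1])<.45)&(D>0)
    m=(box&(z>.012)&(z<.12)).astype(np.uint8)
    n,l,s,ce=cv2.connectedComponentsWithStats(m)
    print(f)
    for i in range(1,n):
        if s[i,4]<8: continue
        q=P[l==i]; t=q[q[:,2]>q[:,2].max()-.012]
        print(s[i,4],ce[i].round(),"mean",q.mean(0).round(3),"top",t.mean(0).round(3),"min",q.min(0).round(3),"max",q.max(0).round(3))
c,im,D=load("side0")
for n,u,v,zz in [("b",337,199,.046),("c",297,226,.046),("d",304,243,.046),("bush",315,219,.014),("a",256,199,.05)]: print(n,ray(c,u,v,zz).round(3))
E
```

```text
side0
675 [244. 104.] mean [ 0.87  -0.366  0.069] top [ 0.878 -0.37   0.114] min [ 0.83  -0.421  0.012] max [ 0.921 -0.331  0.12 ]
1917 [310. 151.] mean [ 0.57  -0.249  0.052] top [ 0.575 -0.263  0.06 ] min [ 0.5   -0.343  0.012] max [ 0.652 -0.191  0.067]
410 [250. 156.] mean [ 0.734 -0.145  0.053] top [ 0.739 -0.155  0.074] min [ 0.71  -0.184  0.012] max [ 0.768 -0.124  0.08 ]
779 [192. 168.] mean [ 0.875 -0.023  0.054] top [ 0.879 -0.029  0.113] min [ 0.844 -0.078  0.012] max [0.928 0.007 0.12 ]
862 [171. 193.] mean [0.874 0.096 0.053] top [0.878 0.092 0.114] min [0.844 0.038 0.012] max [0.928 0.125 0.12 ]
45 [349. 182.] mean [ 0.416 -0.204  0.017] top [ 0.416 -0.204  0.017] min [ 0.401 -0.214  0.012] max [ 0.431 -0.196  0.022]
299 [255. 202.] mean [ 0.648 -0.004  0.019] top [ 0.647 -0.003  0.02 ] min [ 0.589 -0.076  0.012] max [0.704 0.06  0.027]
32 [336. 200.] mean [ 0.424 -0.101  0.032] top [ 0.424 -0.102  0.044] min [ 0.419 -0.108  0.012] max [ 0.429 -0.097  0.05 ]
37 [255. 204.] mean [0.636 0.015 0.032] top [0.636 0.014 0.048] min [0.63  0.009 0.012] max [0.646 0.023 0.053]
4
[... 1885 characters left out ...]
.011  0.02 ] top [0.644 0.011 0.047] min [ 0.594 -0.078  0.012] max [0.712 0.055 0.052]
2403 [208. 247.] mean [ 0.6   -0.278  0.051] top [ 0.587 -0.271  0.059] min [ 0.503 -0.341  0.012] max [ 0.661 -0.197  0.065]
2039 [353. 267.] mean [0.906 0.003 0.054] top [0.901 0.01  0.114] min [ 0.851 -0.083  0.012] max [0.936 0.122 0.12 ]
542 [271. 261.] mean [ 0.757 -0.168  0.053] top [ 0.749 -0.162  0.074] min [ 0.717 -0.191  0.012] max [ 0.779 -0.134  0.079]
1500 [229. 321.] mean [ 0.889 -0.384  0.069] top [ 0.884 -0.383  0.114] min [ 0.838 -0.424  0.012] max [ 0.928 -0.337  0.12 ]
b [ 0.419 -0.092  0.046]
c [0.485 0.052 0.046]
d [0.444 0.099 0.046]
bush [ 0.457 -0.019  0.014]
a [0.634 0.01  0.05 ]
```

Emit:
{"api": "carry_out", "payload": {"targets": [[[0,0,7.5],[0,0,-2],0],[[0,0,7.5],[0,0,-2],0],[[0,0,7.5],[0,0,-2],0],[[0,0,0],[2.2,-5.4,0],0],[[0,0,0],[2.2,-5.4,0],0],[[0,0,0],[2.2,-5.4,0],0],[[0,0,0],[2.2,-5.4,0],0],[[0,0,0],[2.2,-5.4,0],0],[[0,0,0],[2.2,-5.4,0],0]]}}

```text
time: 1.23
eef_pos: [0.3954, -0.2932, 0.2638]
eef_rot: [-3.137, 0.029, 0.007]
force: [1.2, 0.5, -0.5]
gripper_width: 0.998
```

Emit:
{"api": "carry_out", "payload": {"targets": [[[0,0,0],[6.0,-0.5,0],0],[[0,0,0],[6.0,-0.5,0],0],[[0,0,0],[5.0,-0.5,0],0],[[0,0,0],[0,0,0],0]]}}

```text
time: 1.72
eef_pos: [0.5714, -0.2746, 0.2627]
eef_rot: [-3.136, 0.019, 0.007]
force: [-1.4, -0.4, -0.6]
gripper_width: 1.0
```

```bash
python3 -c "
from h import *
shot('wrist','w_pl')"
```

Emit:
{"api": "carry_out", "payload": {"targets": [[[0,0,0],[0,-6.0,0],0],[[0,0,0],[0,-6.0,0],0],[[0,0,0],[0,-6.0,0],0],[[0,0,0],[0,-6.0,0],0],[[0,0,0],[0,-5.0,0],0],[[0,0,0],[0,0,0],0]]}}

```text
time: 2.52
eef_pos: [0.5685, 0.0173, 0.2639]
eef_rot: [-3.139, 0.035, 0.01]
force: [0.1, -0.7, 0.1]
gripper_width: 0.996
```

```bash
python3 -c "
from h import *
shot('wrist','w_tr')
cv2.imwrite('pics/v3.png',np.hstack([cv2.imread('pics/w_pl.png')[:,80:480],cv2.imread('pics/w_tr.png')[:,80:480]]))
o=manip.get_obs();print(o['time'],o['eef_pos'],o['eef_rot'])"
```

```text
2.575 [0.56855223 0.01487429 0.26386137] [-3.13980597  0.03912998  0.01061559]
```

View pics/v3.png

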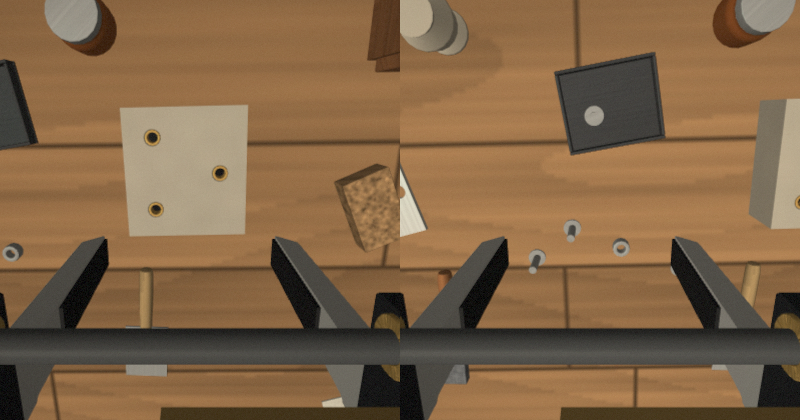

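The left half (plinth) shows sockets at full-image pixels (232,138), (236,209) and (300,173), so the plinth frame is nearly aligned with the world. The right half shows the tray centre near (290,103) with bolt a at (274,116). Loose bolts c and d are at (252,228) and (217,257), and the bush is at (301,247).

```bash
python3 - <<'E'
from h import *
c,im,D=load("w_pl")
hsv=cv2.cvtColor(im,cv2.COLOR_BGR2HSV)
H=[]
for u,v in[(232,138),(236,209),(300,173)]:
    w=hsv[v-12:v+13,u-12:u+13]; m=(w[...,1]>90)|(w[...,2]<90)
    y,x=np.nonzero(m); x0=(x.min()+x.max())/2+u-12; y0=(y.min()+y.max())/2+v-12
    p=ray(c,x0,y0,.06); H.append(p); print("sock",x0,y0,p.round(4))
H=np.array(H)[:,:2]; L=np.array([[42,36],[-42,36],[0,-40]])/1000
def fit(L,H):
    a=L-L.mean(0);b=H-H.mean(0); th=np.arctan2((a[:,0]*b[:,1]-a[:,1]*b[:,0]).sum(),(a*b).sum()); r=np.array([[np.cos(th),-np.sin(th)],[np.sin(th),np.cos(th)]]); t=H.mean(0)-r@L.mean(0); return th,t,(L@r.T+t-H)
th,t,e=fit(L,H); print("plinth",np.degrees(th),t.round(4),"res mm",(e*1e3).round(1).tolist())
c,im,D=load("w_tr")
print("tray corners",[ray(c,u,v,.022).round(3)[:2].tolist() for u,v in[(235,72),(335,54),(344,135),(251,153)]])
for n,u,v,z in[("a",274,116,.05),("c",252,227,.006),("d",217,256,.006),("ctop",251,238,.046),("dtop",214,268,.046),("bush",301,247,.014)]: print(n,ray(c,u,v,z).round(4))
g=im[210:290,190:320]; cv2.imwrite("pics/v4.png",cv2.resize(g,None,fx=6,fy=6,interpolation=cv2.INTER_CUBIC))
E
```

```text
sock 231.5 137.0 [ 0.6204 -0.2326  0.06  ]
sock 235.5 209.0 [ 0.5363 -0.2337  0.06  ]
sock 299.5 172.5 [ 0.5793 -0.3092  0.06  ]
plinth 0.7173789955742468 [ 0.5788 -0.2692] res mm [[-0.1, -0.0], [0.1, 0.0], [0.0, 0.0]]
tray corners [[0.689, 0.055], [0.706, -0.062], [0.614, -0.076], [0.594, 0.039]]
a [0.6389 0.0101 0.05  ]
c [0.4905 0.0427 0.006 ]
d [0.448  0.0939 0.006 ]
ctop [0.4901 0.0419 0.046 ]
dtop [0.4494 0.0916 0.046 ]
bush [ 0.4627 -0.0242  0.014 ]
```

View pics/v4.png

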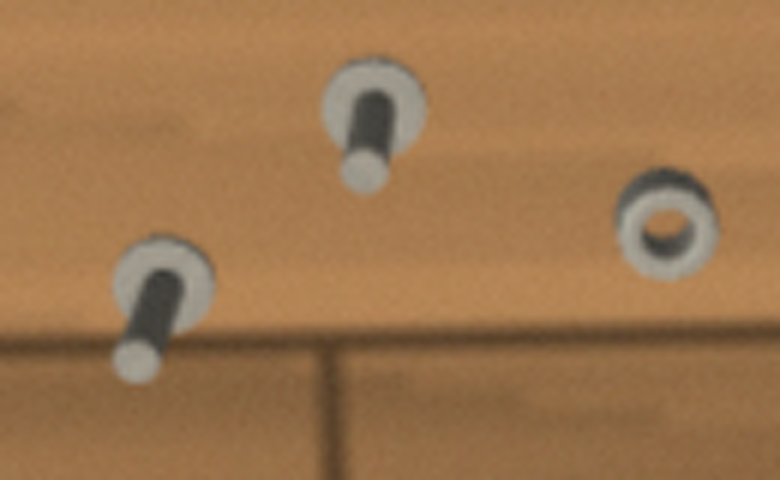

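Emit:
{"api": "carry_out", "payload": {"targets": [[[0,0,-1.4],[-1.9,-0.6,4.6],0.6],[[0,0,0],[-2.0,-0.7,4.6],0.6],[[0,0,0],[-2.0,-0.7,4.6],0.6],[[0,0,0],[-2.0,-0.7,4.2],0.6],[[0,0,0],[0,0,0],0.6]], "force": 20}}

```text
time: 3.2
eef_pos: [0.4853, 0.0329, 0.0808]
eef_rot: [3.139, -0.019, -0.007]
force: [1.4, 0.5, -0.7]
gripper_width: 0.506
```

Emit:
{"api": "carry_out", "payload": {"targets": [[[0,0,0],[0.4,-0.9,1.5],0.6],[[0,0,0],[0,0,2.0],0.6],[[0,0,0],[0,0,2.0],0.6],[[0,0,0],[0,0,0],0.6]]}}

```text
time: 3.7
eef_pos: [0.4958, 0.0403, 0.0271]
eef_rot: [3.139, -0.027, 0.006]
force: [0.1, 0.1, 0.6]
gripper_width: 0.4
```

Emit:
{"api": "carry_out", "payload": {"targets": [[[0,0,0],[-0.5,-0.2,0.8],0.6],[[0,0,0],[0,0,0],0.6]]}}

```text
time: 3.95
eef_pos: [0.4923, 0.0425, 0.02]
eef_rot: [3.139, -0.028, 0.01]
force: [-0.1, 0.3, -0.8]
gripper_width: 0.397
```

```bash
python3 -c "
from h import *
shot('wrist','w_c'); o=manip.get_obs(); print(o['eef_pos'])"
```

```text
[0.49279406 0.04250228 0.02041511]
```

View pics/w_c.png

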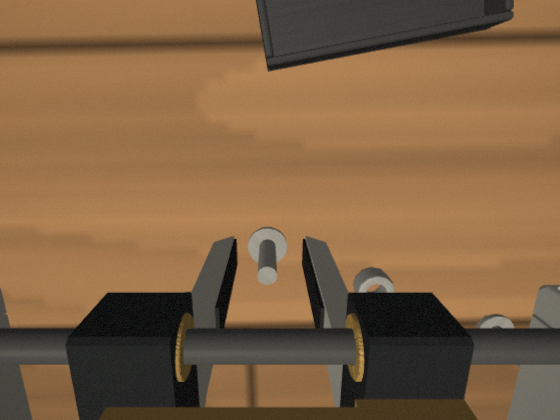

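The bolt's shank (top at 267,276) stands between the fingers, and the bush at (374,285) is clear of them.

```bash
python3 -c "
from h import *
c,im,D=load('w_c'); print(ray(c,267,276,.046),ray(c,267,243,.008))"
```

```text
[0.48950368 0.04290362 0.046     ] [0.49215217 0.04302426 0.008     ]
```

Emit:
{"api": "carry_out", "payload": {"targets": [[[0,0,0],[-0.2,0,0],1],[[0,0,0],[0,0,0],1],[[0,0,0],[0,0,0],1]]}}

```text
time: 4.38
eef_pos: [0.4914, 0.0426, 0.0214]
eef_rot: [3.14, -0.028, 0.014]
force: [-0.5, 0.2, 1.1]
gripper_width: 0.119
```

Emit:
{"api": "carry_out", "payload": {"targets": [[[0,0,0],[0,0,-3],1],[[0,0,0],[0,0,-4],1],[[0,0,0],[4.5,1.7,-1],1],[[0,0,0],[4.7,1.8,0],1],[[0,0,0],[4.7,1.8,0],1],[[0,0,0],[4.5,1.7,0],1],[[0,0,0],[0,0,0],1]]}}

```text
time: 5.25
eef_pos: [0.6787, -0.033, 0.1066]
eef_rot: [3.139, -0.026, 0.016]
force: [-0.4, -0.3, -0.3]
gripper_width: 0.1
```

Emit:
{"api": "carry_out", "payload": {"targets": [[[0,0,0],[0,0,3],1],[[0,0,0],[0,0,3],1],[[0,0,0],[0,0,1.5],1],[[0,0,0],[0,0,0],1]]}}

```text
time: 5.75
eef_pos: [0.6783, -0.0323, 0.0299]
eef_rot: [3.14, -0.025, 0.015]
force: [-0.0, 0.0, -0.3]
gripper_width: 0.102
```

Emit:
{"api": "carry_out", "payload": {"targets": [[[0,0,0],[0,0,0.45],1],[[0,0,0],[0,0,0],1]]}}

```text
time: 6.0
eef_pos: [0.6791, -0.0321, 0.027]
eef_rot: [3.14, -0.025, 0.018]
force: [-1.0, -1.2, -0.7]
gripper_width: 0.097
```

Emit:
{"api": "carry_out", "payload": {"targets": [[[0,0,0],[0,0,0.15],1],[[0,0,0],[0,0,0],1],[[0,0,0],[0,0,0],0.7],[[0,0,0],[0,0,0],0.7],[[0,0,0],[0,0,0],0.7]]}}

```text
time: 6.62
eef_pos: [0.6801, -0.0322, 0.0271]
eef_rot: [3.14, -0.026, 0.022]
force: [0.6, 0.1, 0.3]
gripper_width: 0.299
```

Emit:
{"api": "carry_out", "payload": {"targets": [[[0,0,0],[0,0,-4],0.6],[[0,-0.8,-1],[0,0,-4],0.6],[[0,0,0],[-4.6,-2.5,0],0.6],[[0,0,0],[-4.6,-2.5,0],0.6],[[0,0,0],[-4.6,-2.5,0],0.6],[[0,0,0],[-4.6,-2.5,0],0.6],[[0,0,0],[-4.6,-2.5,0],0.6],[[0,0,0],[0,0,0],0.6]]}}

```text
time: 7.62
eef_pos: [0.4424, 0.0959, 0.1095]
eef_rot: [3.14, 0.002, 0.003]
force: [1.5, 0.4, -0.1]
gripper_width: 0.398
```

```bash
python3 -c "
from h import *
shot('wrist','w_d'); o=manip.get_obs(); print(o['eef_pos'])"
```

```text
[0.44409629 0.09523888 0.10966164]
```

View pics/w_d.png

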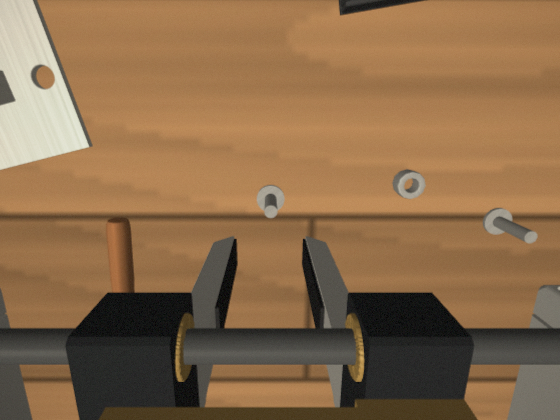

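Bolt d shows its head at (271,198) and shank top at (271,212), the bush is still at (409,184), and one flange corner is in view.

```bash
python3 -c "
from h import *
c,im,D=load('w_d'); print(ray(c,271,212,.046),ray(c,271,198,.008),ray(c,409,184,.014))"
```

```text
[0.44644427 0.09363735 0.046     ] [0.44761203 0.09338295 0.008     ] [ 0.46132062 -0.02206196  0.014     ]
```

Emit:
{"api": "carry_out", "payload": {"targets": [[[0,0,0],[0,0.15,3.0],0.6],[[0,0,0],[0,0,3.0],0.6],[[0,0,0],[0,0,2.2],0.6],[[0,0,0],[0,0,0],0.6]]}}

```text
time: 8.18
eef_pos: [0.4494, 0.0922, 0.0264]
eef_rot: [3.141, -0.005, 0.011]
force: [0.0, -0.3, -0.6]
gripper_width: 0.4
```

Emit:
{"api": "carry_out", "payload": {"targets": [[[0,0,0],[-0.3,-0.1,0.6],0.6],[[0,0,0],[0,0,0],1],[[0,0,0],[0,0,0],1],[[0,0,0],[0,0,0],1]]}}

```text
time: 8.68
eef_pos: [0.4485, 0.0931, 0.0222]
eef_rot: [3.141, -0.007, 0.016]
force: [0.4, 1.2, 0.1]
gripper_width: 0.119
```

Emit:
{"api": "carry_out", "payload": {"targets": [[[0,0,0],[0,0,-4],1],[[0,-0.6,0],[0,0,-4],1],[[0,0,0],[4.6,3.3,0],1],[[0,0,0],[4.6,3.3,0],1],[[0,0,0],[4.6,3.3,0],1],[[0,0,0],[4.6,3.3,0],1],[[0,0,0],[0,0,0],1]]}}

```text
time: 9.55
eef_pos: [0.6377, -0.0434, 0.1081]
eef_rot: [3.141, -0.002, 0.007]
force: [-0.5, -0.3, 0.8]
gripper_width: 0.1
```

Emit:
{"api": "carry_out", "payload": {"targets": [[[0,0,0],[-0.4,-0.4,3],1],[[0,0,0],[0,0,3],1],[[0,0,0],[0,0,1.5],1],[[0,0,0],[0,0,0],1]]}}

```text
time: 10.05
eef_pos: [0.6337, -0.0383, 0.0325]
eef_rot: [-3.142, 0.002, -0.009]
force: [-0.4, 0.8, 0.4]
gripper_width: 0.099
```

Emit:
{"api": "carry_out", "payload": {"targets": [[[0,0,0],[0,0,0.5],1],[[0,0,0],[0,0,0.1],1],[[0,0,0],[0,0,0],0.7],[[0,0,0],[0,0,0],0.7],[[0,0,0],[0,0,0],0.7]]}}

```text
time: 10.68
eef_pos: [0.6354, -0.0381, 0.0293]
eef_rot: [3.142, -0.001, 0.015]
force: [-0.0, 1.0, -0.5]
gripper_width: 0.3
```

Emit:
{"api": "carry_out", "payload": {"targets": [[[0,0,0],[0,0,-3],0.6],[[0,-0.6,0],[0,0,-5],0.4],[[0,0,0],[0,0,-6],0.2],[[0,0,0],[-2,-2,-5],0],[[0,0,0],[-3,-4,-2],0],[[0,0,0],[0,0,0],0]]}}

```text
time: 11.42
eef_pos: [0.5834, 0.0236, 0.2466]
eef_rot: [-3.141, 0.003, 0.001]
force: [0.7, 0.0, -0.9]
gripper_width: 0.897
```

```bash
python3 -c "
from h import *
shot('wrist','w_t2'); o=manip.get_obs(); print(o['eef_pos'],o['eef_rot'])"
```

```text
[0.58409577 0.0214433  0.24582965] [-3.14151420e+00  6.12319727e-03  2.35134521e-03]
```

Emit:
{"api": "carry_out", "payload": {"targets": [[[0,0,0],[0,-6,0],0],[[0,0,0],[0,-6,0],0],[[0,0,0],[0,-6,0],0],[[0,0,0],[0,-6,0],0],[[0,0,0],[0,0,0],0]]}}

```text
time: 12.1
eef_pos: [0.5885, 0.2622, 0.2414]
eef_rot: [3.139, -0.021, -0.008]
force: [1.1, -0.7, -0.7]
gripper_width: 0.999
```

```bash
python3 -c "
from h import *
shot('wrist','w_f'); o=manip.get_obs(); print(o['eef_pos'],o['eef_rot'])
cv2.imwrite('pics/v7.png',np.hstack([cv2.imread('pics/w_t2.png')[:,80:480],cv2.imread('pics/w_f.png')[:,80:480]]))"
```

```text
[0.58923133 0.25905078 0.24123678] [ 3.13702731 -0.02614789 -0.00754685]
```

View pics/v7.png

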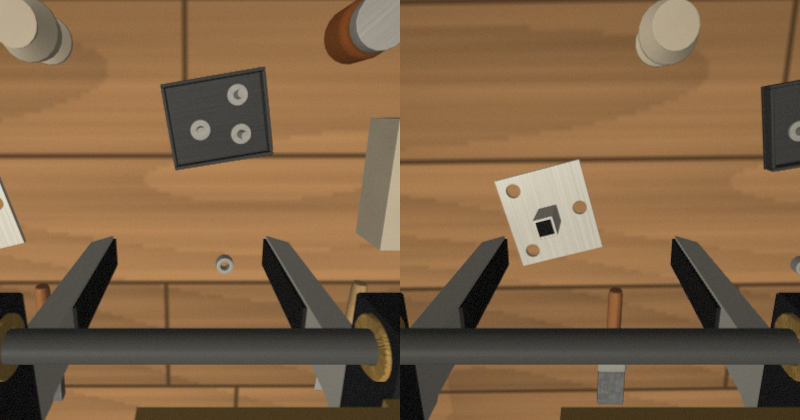

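The left half shows three bolts upright in the tray, at (200,130), (237,95) and (241,133) within that half, and the bush undisturbed. The right half shows the flange, yawed about 17°, with holes at full-image pixels (193,191), (213,250) and (259,207).

```bash
cat >> h.py <<'E'
L=np.array([[42,36],[-42,36],[0,-40]])/1000
def fit(L,H):
    a=L-L.mean(0);b=H-H.mean(0); th=np.arctan2((a[:,0]*b[:,1]-a[:,1]*b[:,0]).sum(),(a*b).sum()); r=np.array([[np.cos(th),-np.sin(th)],[np.sin(th),np.cos(th)]]); t=H.mean(0)-r@L.mean(0); return np.degrees(th),t,(L@r.T+t-H)*1e3
E
python3 - <<'E'
from h import *
c,im,D=load("w_f"); hsv=cv2.cvtColor(im,cv2.COLOR_BGR2HSV); H=[]
for u,v in[(193,191),(213,250),(259,207)]:
    w=hsv[v-10:v+11,u-10:u+11]; n,l,s,ce=cv2.connectedComponentsWithStats((w[...,1]>80).astype(np.uint8)); i=l[10,10]
    x,y=s[i,0]+(s[i,2]-1)/2+u-10,s[i,1]+(s[i,3]-1)/2+v-10; print(x,y,s[i]); H.append(ray(c,x,y,.005)[:2])
th,t,e=fit(L,np.array(H)); print("flange",th,t,e.round(1).tolist())
P=cloud(c,D); m=(P[...,2]>.045)&(abs(P[...,0]-t[0])<.04)&(abs(P[...,1]-t[1])<.04)&(D>0); print("post",P[m].mean(0),m.sum())
print("post corners?",proj(c,[t[0],t[1],.056]))
Rm=R.from_rotvec(manip.get_obs()["eef_rot"]).as_matrix(); print("yaw",np.degrees(np.arctan2(Rm[1,0],Rm[0,0])),Rm[:,2])
g=im[170:280,160:300]; cv2.imwrite("pics/v8.png",cv2.resize(g,None,fx=5,fy=5,interpolation=cv2.INTER_CUBIC))
E
```

```text
193.0 190.5 [  4   4  13  12 131]
213.0 249.0 [  4   4  13  11 106]
259.5 206.5 [  4   4  14  12 129]
flange 13.970054342887847 [0.5369417  0.31264302] [[0.3, -0.2], [-0.6, 0.2], [0.3, -0.0]]
post [0.53781772 0.31237703 0.05563175] 491
post corners? [224.84475192 227.18220639]
yaw -0.9557400982341671 [-0.00484815 -0.00440701 -0.99997854]
```

View pics/v8.png

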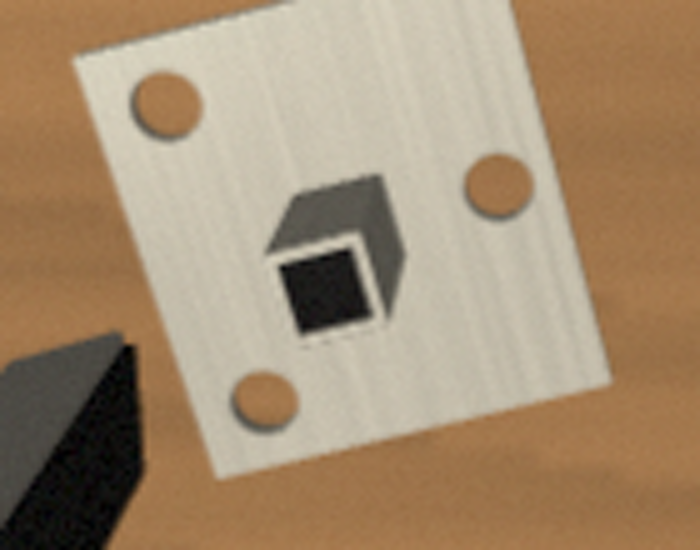

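Post seen clearly: the top opening is centred near crop (325,290), in agreement with the fit (yaw 14°, centre (0.537, 0.3125)).

Emit:
{"api": "carry_out", "payload": {"targets": [[[0,0,-7.5],[-2.6,-2.6,4],0.4],[[0,0,-7.5],[-2.3,-2.9,4],0.4],[[0,0,0],[0,0,4],0.4],[[0,0,0],[0,0,2.5],0.4],[[0,0,0],[0,0,0],0.4]], "force": 45}}

```text
time: 12.78
eef_pos: [0.5401, 0.3023, 0.0896]
eef_rot: [3.11, 0.379, -0.01]
force: [-0.2, 0.4, 0.4]
gripper_width: 0.603
```

```bash
cat >> h.py <<'E'
def goto(x,y,z,yaw):
    o=manip.get_obs(); Rm=R.from_rotvec(o["eef_rot"]).as_matrix()
    print("t",round(o["time"],2),"pos",o["eef_pos"].round(4),"F",o["force"].round(1),"w",round(o["gripper_width"],3))
    Rd=(R.from_euler("z",yaw,degrees=True)*R.from_rotvec([np.pi,0,0])).as_matrix()
    print("tool shift cm",(Rm.T@(np.array([x,y,z])-o["eef_pos"])*100).round(2),"turn deg",np.degrees(R.from_matrix(Rm.T@Rd).as_rotvec()).round(2))
E
python3 -c "
from h import *
goto(.537,.3125,.016,14)"
```

```text
t 12.78 pos [0.5401 0.3023 0.0896] F [-0.2  0.4  0.4] w 0.603
tool shift cm [-0.   -1.12  7.35] turn deg [ 0.43  0.44 -0.12]
```

Emit:
{"api": "carry_out", "payload": {"targets": [[[0.4,0.4,0],[0,-1.1,1.5],0.4],[[0,0,0],[0,0,0],0.4]]}}

```text
time: 13.02
eef_pos: [0.5389, 0.3123, 0.0748]
eef_rot: [-3.119, -0.376, -0.002]
force: [0.3, 0.6, 0.1]
gripper_width: 0.598
```

```bash
python3 -c "
from h import *
goto(.537,.3125,.016,14)"
```

```text
t 13.03 pos [0.5389 0.3123 0.0748] F [0.3 0.6 0.1] w 0.598
tool shift cm [-0.18 -0.06  5.88] turn deg [ 0.   -0.08 -0.27]
```

Emit:
{"api": "carry_out", "payload": {"targets": [[[0,0,0],[-0.3,0,2.5],0.4],[[0,0,0],[-0.1,0,2.2],0.4],[[0,0,0],[0,0,0.8],0.4],[[0,0,0],[0,0,0],0.4]]}}

```text
time: 13.52
eef_pos: [0.5378, 0.3124, 0.0222]
eef_rot: [-3.117, -0.374, -0.011]
force: [0.1, 0.8, 0.8]
gripper_width: 0.598
```

```bash
python3 -c "
from h import *
goto(.537,.3125,.016,14)"
```

```text
t 13.53 pos [0.5378 0.3124 0.0222] F [0.1 0.8 0.8] w 0.598
tool shift cm [-0.08 -0.03  0.62] turn deg [-0.06 -0.41 -0.31]
```

Emit:
{"api": "carry_out", "payload": {"targets": [[[0,-0.4,-0.3],[-0.1,0,0.6],0.4],[[0,0,0],[0,0,0],1],[[0,0,0],[0,0,0],1],[[0,0,0],[0,0,0],1],[[0,0,0],[0,0,0],1]]}}

```text
time: 14.15
eef_pos: [0.5381, 0.3129, 0.0182]
eef_rot: [-3.116, -0.382, -0.004]
force: [0.6, 1.1, -2.1]
gripper_width: 0.256
```

```bash
python3 -c "
from h import *
goto(.537,.3125,.016,14)"
```

```text
t 14.15 pos [0.5381 0.3129 0.0182] F [ 0.6  1.1 -2.1] w 0.256
tool shift cm [-0.12  0.02  0.22] turn deg [-0.11 -0.15 -0.01]
```

Emit:
{"api": "carry_out", "payload": {"targets": [[[0,0,0],[0,0,-2],1],[[0,0,0],[0,0,-4],1],[[0,0,4.4],[0,0,-5],1],[[0,0,4.4],[0,0,-5],1],[[0,0,4.4],[0,0,-2],1],[[0,0,0],[0,0,0],1]]}}

```text
time: 14.9
eef_pos: [0.5362, 0.3119, 0.2087]
eef_rot: [-3.139, -0.014, -0.002]
force: [-1.1, -1.2, -5.6]
gripper_width: 0.253
```

```bash
python3 -c "
from h import *
goto(.5788,-.2692,.2,.7)"
```

```text
t 14.9 pos [0.5362 0.3119 0.2087] F [-1.1 -1.2 -5.6] w 0.253
tool shift cm [ 3.75 58.15  0.72] turn deg [-0.16 -0.06 -0.19]
```

Emit:
{"api": "carry_out", "payload": {"targets": [[[0,0,0],[0.2,2.5,0],1],[[0,0,0],[0.3,4.5,0],1],[[0,0,0],[0.3,5,0],1],[[0,0,0],[0.3,5,0],1],[[0,0,0],[0.3,5,0],1],[[0,0,0],[0.3,5,0],1],[[0,0,0],[0.3,5,0],1],[[0,0,0],[0.3,5,0],1],[[0,0,0],[0.3,5,0],1],[[0,0,0],[0.3,5,0],1],[[0,0,0],[0.3,4.5,0],1],[[0,0,0],[0.3,3,0],1],[[0,0,0],[0.2,1.5,0],1],[[0,0,0],[0,0,0],1]]}}

```text
time: 16.65
eef_pos: [0.5776, -0.2631, 0.194]
eef_rot: [-3.136, -0.068, 0.03]
force: [-0.3, 0.8, -4.9]
gripper_width: 0.255
```

```bash
python3 -c "
from h import *
goto(.5788,-.2692,.115,.7)"
```

```text
t 16.65 pos [ 0.5776 -0.2631  0.194 ] F [-0.3  0.8 -4.9] w 0.255
tool shift cm [0.25 0.66 7.89] turn deg [-0.3   1.11  1.8 ]
```

Emit:
{"api": "carry_out", "payload": {"targets": [[[0,0,0],[0,0.3,3],1],[[-0.3,1.1,1.8],[0.2,0.3,2.5],1],[[0,0,0],[0,0,1.5],1],[[0,0,0],[0,0,0],1]]}}

```text
time: 17.15
eef_pos: [0.5796, -0.2618, 0.1221]
eef_rot: [-3.139, -0.033, 0.0]
force: [0.5, -0.4, -4.5]
gripper_width: 0.252
```

```bash
python3 -c "
from h import *
goto(.5788,-.2692,.088,.7)
c,im,D=shot('wrist','w_h'); print(proj(c,[.579,-.309,.1]),proj(c,[.62,-.2326,.1]))
cv2.imwrite('pics/v9.png',cv2.resize(im,(800,600),interpolation=cv2.INTER_CUBIC))"
```

```text
t 17.15 pos [ 0.5796 -0.2618  0.1221] F [ 0.5 -0.4 -4.5] w 0.252
tool shift cm [-0.1   0.75  3.41] turn deg [-0.17  0.    0.5 ]
[341.60866019 239.10249722] [221.41440687 173.53988349]
```

View pics/v9.png

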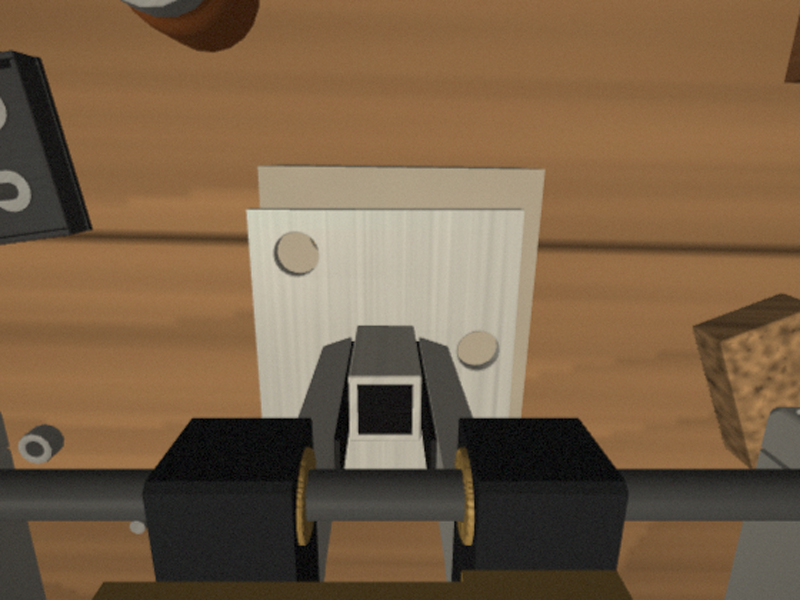

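The flange is held level over the plinth, with hole 0 at (297,253) and hole 2 at (477,349). The sockets are still hidden by parallax, and hole 1 is hidden behind the gripper.

```bash
cat >> h.py <<'E'
def holes(c,pts,zt):
    s=560/800; S=[[.6204,-.2326],[.5793,-.3092]]
    H=[ray(c,(u+.5)*s-.5,(v+.5)*s-.5,zt)[:2] for u,v in pts]
    print("holes",np.round(H,4).tolist(),"to go mm",((np.array(S)-H)*1e3).round(1).tolist())
    d=np.subtract(H[0],H[1]); e=np.subtract(S[0],S[1]); print("yaw err deg",np.degrees(np.arctan2(e[1],e[0])-np.arctan2(d[1],d[0])).round(2),"span mm",np.linalg.norm(d)*1e3)
E
python3 -c "
from h import *
c,im,D=load('w_h'); holes(c,[(297,252.5),(477.5,348.5)],.110)
P=cloud(c,D); print('plate z samples',[P[v,u,2].round(4) for u,v in [(200,250),(240,200),(340,170),(350,270)]])"
```

```text
holes [[0.6199, -0.2261], [0.5797, -0.3023]] to go mm [[0.5, -6.5], [-0.4, -6.9]]
yaw err deg -0.42 span mm 86.15694781326145
plate z samples [np.float64(0.111), np.float64(0.11), np.float64(0.111), np.float64(0.1108)]
```

Emit:
{"api": "carry_out", "payload": {"targets": [[[-0.1,0,0.4],[0,0.7,1.0],1],[[0,0,0],[0,0,1.0],1],[[0,0,0],[0,0,0.8],1],[[0,0,0],[0,0,0],1]]}}

```text
time: 17.7
eef_pos: [0.5814, -0.2696, 0.0947]
eef_rot: [3.141, 0.022, 0.005]
force: [0.1, 0.9, -4.0]
gripper_width: 0.25
```

```bash
python3 -c "
from h import *
goto(.5788,-.2692,.088,.7)"
```

```text
t 17.7 pos [ 0.5814 -0.2696  0.0947] F [ 0.1  0.9 -4. ] w 0.25
tool shift cm [-0.26 -0.04  0.67] turn deg [ 0.01 -0.17  0.11]
```

Emit:
{"api": "carry_out", "payload": {"targets": [[[0,-0.2,0.1],[-0.2,-0.1,0.6],1],[[0,0,0],[0,0,0],1]]}}

```text
time: 17.95
eef_pos: [0.5793, -0.2685, 0.0885]
eef_rot: [3.141, 0.019, -0.001]
force: [0.8, -0.1, -4.1]
gripper_width: 0.253
```

```bash
python3 -c "
from h import *
goto(.5796,-.2688,.088,.7)
c,im,D=shot('wrist','w_h2'); cv2.imwrite('pics/v10.png',cv2.resize(im,(800,600),interpolation=cv2.INTER_CUBIC))"
```

```text
t 17.95 pos [ 0.5793 -0.2685  0.0885] F [ 0.8 -0.1 -4.1] w 0.253
tool shift cm [0.03 0.03 0.05] turn deg [0.01 0.03 0.01]
```

View pics/v10.png

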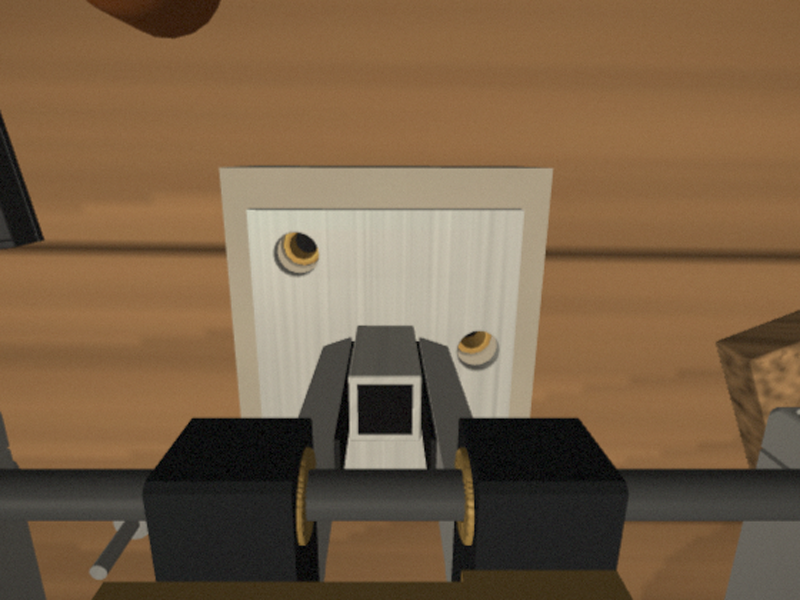

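The brass sockets now show through both visible holes. Through hole 0 the dark bore is near (303,246). Through hole 2 the ring is near (474,341), shifted by parallax.

```bash
python3 -c "
from h import *
c,im,D=load('w_h2'); holes(c,[(297,252.5),(477.5,348.5)],.0765)
for p in([.6204,-.2326,.06],[.5793,-.3092,.06]): print('socket expected at (800px)',(proj(c,p)+.5)/.7-.5)
g=im[155:265,180:360]; cv2.imwrite('pics/v11.png',cv2.resize(g,None,fx=4.4,fy=4.4,interpolation=cv2.INTER_CUBIC))
P=cloud(c,D); print('plate z',[P[v,u,2].round(4) for u,v in [(200,250),(240,200),(340,170),(350,270)]],'plinth z',P[130,200:340:40,2].round(4))"
```

```text
holes [[0.6199, -0.2332], [0.5791, -0.309]] to go mm [[0.5, 0.6], [0.2, -0.2]]
yaw err deg 0.11 span mm 86.12675979919408
socket expected at (800px) [302.25948039 244.32758556]
socket expected at (800px) [471.31651816 334.39632588]
plate z [np.float64(0.0763), np.float64(0.0759), np.float64(0.0759), np.float64(0.0772)] plinth z [0.0613 0.0605 0.0605 0.0603]
```

View pics/v11.png

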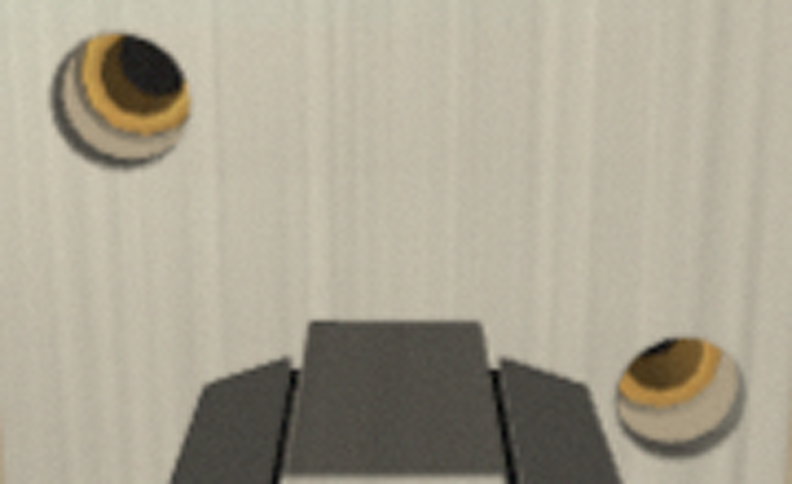

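```bash
python3 -c "
from h import *
goto(.5796,-.2688,.088,.7)
c,im,D=shot('side','side1'); a=load('side0')[1]; d=cv2.absdiff(im,a).max(2)>60
n,l,s,ce=cv2.connectedComponentsWithStats(cv2.dilate(d.astype(np.uint8),np.ones((3,3))))
print([(s[i,4],ce[i].round().tolist()) for i in range(1,n) if s[i,4]>30])
manip.finish_job(); goto(.5796,-.2688,.088,.7)"
```

```text
t 18.0 pos [ 0.5796 -0.2686  0.0888] F [ 0.5  0.5 -4.4] w 0.253
tool shift cm [-0.    0.02  0.08] turn deg [ 0.02 -0.    0.01]
[(np.int32(72), [409.0, 4.0]), (np.int32(2366), [504.0, 46.0]), (np.int32(1374), [551.0, 52.0]), (np.int32(750), [452.0, 27.0]), (np.int32(2557), [310.0, 80.0]), (np.int32(75), [336.0, 41.0]), (np.int32(411), [453.0, 63.0]), (np.int32(1005), [552.0, 127.0]), (np.int32(159), [497.0, 110.0]), (np.int32(1489), [481.0, 144.0]), (np.int32(31), [294.0, 148.0]), (np.int32(32), [318.0, 155.0]), (np.int32(552), [469.0, 199.0]), (np.int32(50), [250.0, 195.0]), (np.int32(49), [264.0, 198.0]), (np.int32(116), [492.0, 220.0]), (np.int32(545), [504.0, 227.0]), (np.int32(230), [540.0, 249.0]), (np.int32(154), [507.0, 250.0]), (np.int32(1878), [238.0, 302.0])]
the job is handed in; nothing more can be done
the job is handed in; nothing more can be done
```

The job is handed in at about 18 s. Two bolts went from the bench into the tray, making three, and the flange is held by its post above the plinth.

- **Bolts:** the wrist picture after the second placing showed all three standing upright in the tray. The spare bolt and the bush stayed on the bench. The second bolt was released about 3 mm higher than planned, so it may have dropped slightly, but it stayed standing.
- **Flange position:** the gap to the plinth is about 10 mm, between 9.6 mm by the depth image and 10.8 mm by the arm's reading. It is level to within the measurement. Holes 0 and 2 measured within about 0.8 mm of their sockets, with a yaw error of about 0.1°, and the brass sockets showed through both.
- **Not seen directly:** hole 1 was hidden behind the gripper at the end, so its position is inferred from the other two.
- **Other things on the bench:** a before-and-after comparison from the side camera showed changes only at the arm, the tray, the plinth and where the flange had lain. I did not view that last picture itself.

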